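# Put the long drill bit on show in the sample tin

### The job

On the stockroom counter, take the longest of the three masonry drill bits out of the wooden stand and lower it, shank first, into the empty tin that has the price-card holder. Do not drop it in from a height: let it down to the bottom and leave it leaning on the rim on the side above the price card, with the tin still standing upright where it was.

Things in the scene. Friction and masses are not known exactly. Their poses are not given: they have to be found in the camera images.
- bit_centre (a point): Centre of the longest drill bit: a straight round steel rod 12 mm thick, 200 mm long, about 150 g, with dark spiral flutes. It starts upright, shank down, in a hole of the stand. Its z axis runs along the bit to the drill point (end 100 mm above this point; foot 100 mm below). May be gripped anywhere; gripped 30 mm below its top, the fingers pass above the other bits.
- bit_top (a point): Drill-point (upper) end of the same longest bit, on its axis, 100 mm from its centre; 210 mm above the counter at the start. z axis along the bit, upwards.
- tin_rim (a point): Centre of the mouth of the bare-metal sample tin: outside 92 mm wide, inside 86 mm, 115 mm tall, inner floor 109 mm below this point; loose, weighted, 0.6 kg. A white blank card 60 mm wide sticks out of one side to 93 mm from the axis, 59 to 87 mm above the counter. x axis: level, from the tin's axis towards the card; z up. A like tin without a card stands near: not this one.
- stand: Fixed light wood block 170 x 60 x 50 mm (x, y, z), origin under its centre, with three holes in a row along its x, 55 mm apart, 13.5 mm wide, 40 mm deep (a bit in it may lean 2 degrees). The long bit may be in any of them; the other two bits are as thick and end 140 and 120 mm above the counter.
Things that resemble listed ones, but are neither listed nor needed, are in the scene too. What is shaped like the part that bears tin_rim but purple or turquoise is not meant.

How it is judged:
By the outcome, as a careful person would: the job done as asked, in the order asked, and still so for the second after the job is handed in, with the robot touching nothing.
It also fails if it takes over 42 s, if anything falls off the work surface, if the arm or the gripper's body presses on something with over 40 N, if the wrist force passes 120 N, or if a joint passes its speed limit or range.

### The arm

A 6-joint arm with a two-finger parallel gripper is mounted at the origin on the work surface. World frame = base frame: x ahead of the robot, y to its left, z up, the work surface at z = 0. Lengths are in m, angles in rad, forces in N, time in s.
With the tool pointing down it reaches from about 0.375 to 0.9 m from the base axis. Payload 3.1 kg.
Tool frame: the origin (TCP) lies on the centre line of the jaws, within the pads' length; the fingertips stand 19 mm ahead of it and the grasp point (between the pads) is the TCP; z points along the fingers, y is the line along which they close (so a half turn about z gives the same grasp; the last joint's range is limited). The gripper opens to 85 mm and grips with 20 to 120 N. Pads are 22 mm wide; open, the fingers measure 114 mm over their backs; the gripper's body (76 mm by 85 mm) begins 54 mm behind the grasp point. The pads swing forward as they close: fully open they stand 13 mm farther back than shut.
Start: joints at [-1.349, 0.527, 1.433, -0, 1.181, -0.178], TCP at [0.243, -0.576, 0.25] pointing down, gripper open.
Joint ranges: [-3.08, 3.08], [-0.75, 2.2], [0.22, 2.44], [-1.43, 4.57], [0, 2.65], [-2.85, 2.85]. Speed limits (rad/s): [2.79, 2.79, 3.14, 3.14, 3.14, 3.14].

### API

Orientations are given as a unit quaternion [x, y, z, w].
In Python, from station import manip gives the robot as it stands.
- The arm moves only by the tool servo_tool, never from a script. Its argument "rows" is a list that holds one entry, the list of rows, each a list of 7 numbers: the turn, a rotation vector about the tool's x, y, z in degrees, then the shift along the tool's x, y, z in m, then the gripper command: -1 is shut, 1 is fully open, values between are in proportion. In form: [[[wx, wy, wz, tx, ty, tz, jaw], ...]]. A call has 1 to 8 rows; each row shifts and turns the commanded pose from where the row before left it, along the tool's axes as they then stand; what a row does not reach is not made up. A row lasts 1/12 s, in which the tool goes at most 41.7 mm and 7.16 degrees, less where a joint would pass 70% of its speed; a pose out of reach is approached as far as the arm can. A call is refused whole if a number of a shift passes 0.0417 or a number of a turn 7.16, either way. A call with a gripper value outside its range is refused whole. The fingers move at their own pace and stop on an object; "squeeze" is the grip in N (left out, the last holds). Time passes only in rows, so rows that do not move let the fingers close. It gives the time, the measured TCP pose, the force, the opening and the grip force at its end, in the units of the state.
- manip.sense(): the state, without advancing time (a new reading comes with each control period).
- manip.snapshot(name): name is "scene" or "top"; returns the picture (480x640x3 uint8, blue, green, red); there is no depth.
- manip.camera_info(name): a dict with "K" (3x3 intrinsics, pixels), "k1" (the pictures are not rectified: a ray, as slopes to the right and down, at radius r is drawn at 1 + k1 r^2 times it, then the intrinsics apply), "camera_from_world" (4x4, takes a point from world to camera coordinates). Camera axes: x right, y down, z forward; pixel columns grow to the right and rows downward; lengths in m; the calibration is good to about 2 mm. A picture is of the moment at which its call begins. camera_info takes no time and is no camera call.
- manip.sign_off(): hands the job in; it is judged then, once.
The state is a dict: "t": time; "q": joint angles; "qd": joint speeds; "tau": joint torques, N m; "tcp_pos": TCP position; "tool_rot": TCP orientation; "force": force on the tool from outside, world axes, zero at the start; "ft_torque": the same for the moment, N m; "finger_gap": opening from 0.0 (shut) to 1.0 (fully open); "gripper_force": force on a finger pad.
Only numpy, scipy, OpenCV 4.12 (cv2) and the standard library are available. Lean on these libraries where they do the work, as an engineer would, in place of code of your own. Each camera call takes 0.05 s, during which the arm holds its last target. There are 200 camera calls.

## Working session

There is one attempt and no reset: what is moved stays moved. The work goes in short steps, Python scripts to look and compute and a tool call to move; the robot and the scene stay as the last step left them, time stands still between calls to the robot, and variables do not carry over. Pictures are saved under pics/ and viewed, at most 10 in all, crops included, and the job is handed in when it is done.

Besides the shell and the picture viewer there is one more tool, called after "Request:" as name([rows], argument=value, ...), one row to a line, values as JSON. servo_tool: Moves the arm, as the interface text tells. Its arguments: {"type":"object","properties":{"rows":{"type":"array","items":{"type":"array","items":{"type":"array","items":{"type":"number"}}}},"squeeze":{"type":"number"}},"required":["rows"]}

```bash
mkdir -p pics; python3 - <<'E'
from station import manip
import cv2,numpy as np
for n in("scene","top"):
    cv2.imwrite(f"pics/{n}0.png",manip.snapshot(n)); c=manip.camera_info(n)
    print(n,np.round(c["K"],1).tolist(),c["k1"],np.round(c["camera_from_world"],4).tolist())
s=manip.sense();print(s["t"],s["tcp_pos"],s["tool_rot"],s["finger_gap"],s["force"])
E
```

```text
scene [[562.8, 0.0, 318.3], [0.0, 562.8, 241.6], [0.0, 0.0, 1.0]] 0.019123627383402203 [[0.0846, 0.9964, -0.0019, 0.037], [0.6498, -0.0566, -0.758, -0.1997], [-0.7554, 0.0629, -0.6523, 1.6807], [0.0, 0.0, 0.0, 1.0]]
top [[462.6, 0.0, 322.3], [0.0, 462.6, 243.6], [0.0, 0.0, 1.0]] 0.02803604239192488 [[0.014, -0.9999, 0.0036, -0.1101], [-0.9931, -0.0143, -0.1163, 0.5095], [0.1164, -0.0019, -0.9932, 1.166], [0.0, 0.0, 0.0, 1.0]]
0.1 [ 0.2431384  -0.5750871   0.24938095] [ 9.80092211e-01  1.98540169e-01 -2.57458996e-05 -1.02870696e-03] 1.0023050331610355 [ 0.50908571  0.09063706 -0.60837823]
```

View pics/scene0.png

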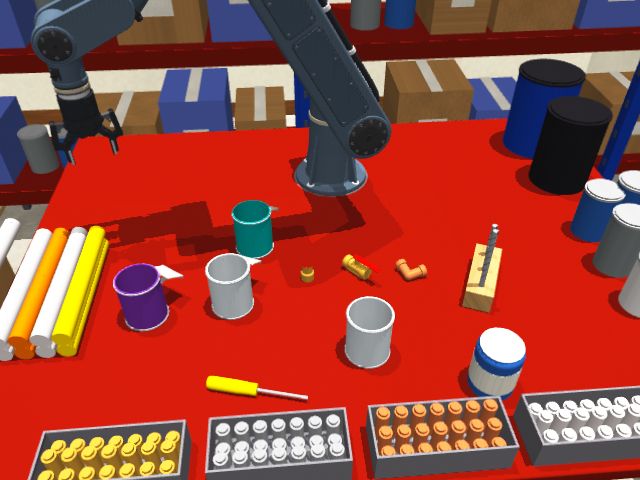

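View pics/top0.png

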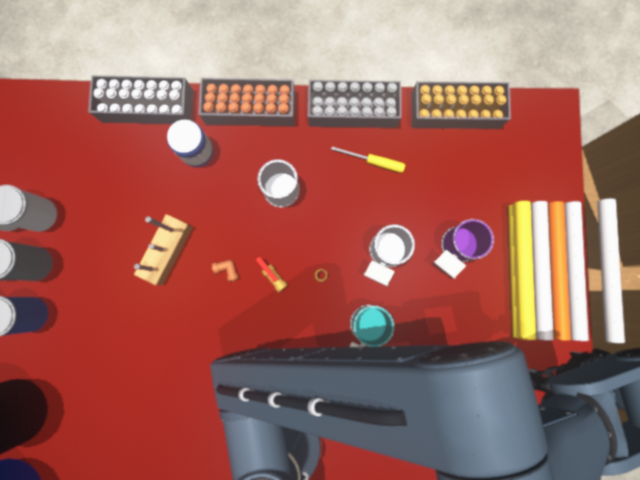

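The card-holder tin is at scene (230,285) and top (392,246), with its card at top (379,273). The stand is at scene (485,275) and top (163,250), with bits leaning outward in the top view. I'll zoom in on these.

```bash
cat > h.py <<'E'
from station import manip
import cv2,numpy as np
def proj(n,P):
    c=manip.camera_info(n);T=np.array(c["camera_from_world"]);K=np.array(c["K"])
    p=np.atleast_2d(P)@T[:3,:3].T+T[:3,3];s=p[:,:2]/p[:,2:];s=s*(1+c["k1"]*(s**2).sum(1,keepdims=True))
    return s@K[:2,:2].T+K[:2,2]
def onz(n,uv,z):
    c=manip.camera_info(n);T=np.array(c["camera_from_world"]);K=np.array(c["K"])
    d=(np.array(uv,float)-K[:2,2])/[K[0,0],K[1,1]];s=d.copy()
    for _ in range(8): s=d/(1+c["k1"]*(s**2).sum())
    r=T[:3,:3].T@np.r_[s,1];o=-T[:3,:3].T@T[:3,3]
    return o+r*(z-o[2])/r[2]
E
python3 - <<'E'
import cv2,numpy as np
t=cv2.imread("pics/top0.png");s=cv2.imread("pics/scene0.png")
def c(i,x,y,w,h,W=400,H=300): return cv2.resize(i[y:y+h,x:x+w],(W,H),interpolation=cv2.INTER_CUBIC)
cv2.imwrite("pics/crops.png",np.vstack([np.hstack([c(t,125,205,80,60+20,400,400)[:400],c(t,350,215,80,80,400,400)])[:400:1]])[:600])
cv2.imwrite("pics/crops2.png",np.hstack([c(s,450,215,80,100,400,500),c(s,195,235,80,100,400,500)]))
E
```

```text
(no output)
```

View pics/crops.png

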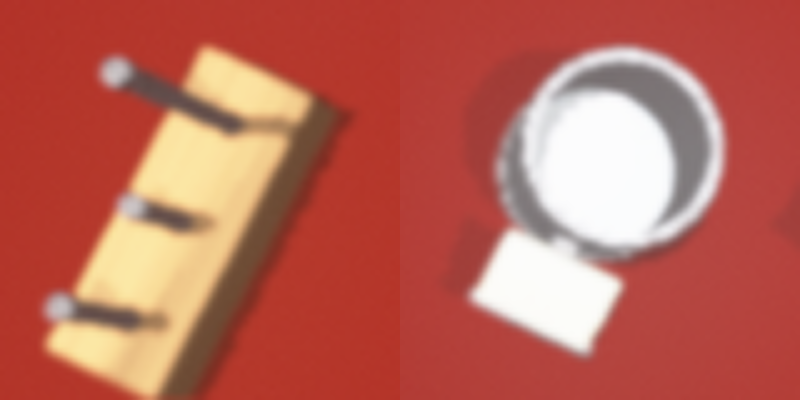

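View pics/crops2.png

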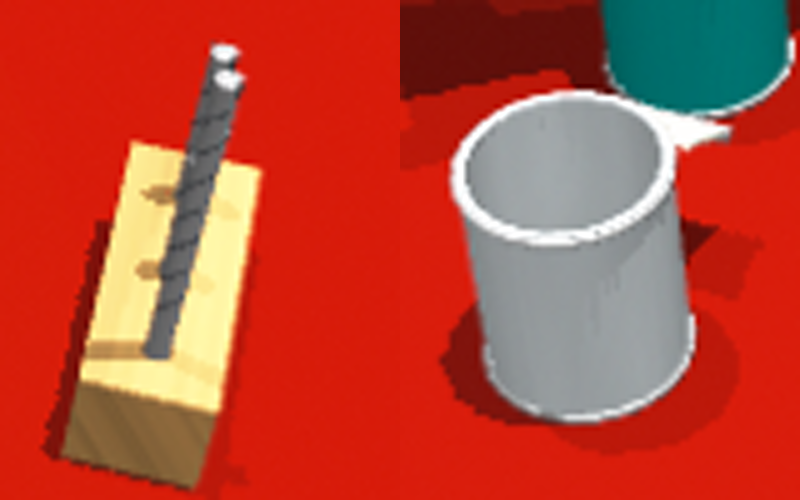

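In the top view, the long bit's tip is at about (148,219.4) and its base about (172.4,230). The tin rim centre is at about (394.8,244.4), and the card's outer edge runs (364,274.6)–(388,285.8).

```bash
python3 - <<'E'
from h import *
from scipy.optimize import least_squares
np.set_printoptions(precision=4,suppress=True)
tt=(148,219.4);tb=(172.4,230)
print("top tip",onz("top",tt,.21),"base",onz("top",tb,.05))
for s in((495.8,231),(494.8,225.8)): print("scene tip",onz("scene",s,.21))
print("scene base",onz("scene",(481.4,286),.05))
print("stand corners top",[onz("top",(125+a/5,205+b/5),.05)[:2] for a,b in((203,46),(312,96),(45,347),(155,398))])
# tin: rim outer pts top & scene
T=[(624,48),(624,247),(525,147),(723,147)]
print("rim top",np.mean([onz("top",(350+(a-400)/5,215+b/5),.115) for a,b in T],0))
S=[(452,170),(675,155),(575,92),(550,243)]
print([onz("scene",(195+(a-400)/5,235+b/5),.115)[:2] for a,b in S])
for z in(.059,.087):print("card",z,[onz("top",(350+(a-400)/5,215+b/5),z)[:2] for a,b in((470,298),(590,354),(513,228),(623,285))])
E
```

```text
top tip [0.5379 0.2807 0.21  ] base [0.538  0.2783 0.05  ]
scene tip [0.5434 0.2806 0.21  ]
scene tip [0.5268 0.284  0.21  ]
scene base [0.5424 0.2815 0.05  ]
stand corners top [array([0.5784, 0.2975]), array([0.5535, 0.2411]), array([0.4242, 0.3679]), array([0.3994, 0.3118])]
rim top [ 0.5017 -0.2768  0.115 ]
[array([ 0.5035, -0.3222]), array([ 0.5024, -0.2272]), array([ 0.4578, -0.2715]), array([ 0.5516, -0.2787])]
card 0.059 [array([ 0.4311, -0.2083]), array([ 0.404 , -0.2683]), array([ 0.4665, -0.2298]), array([ 0.4387, -0.2849])]
card 0.087 [array([ 0.4296, -0.2057]), array([ 0.4032, -0.2642]), array([ 0.4642, -0.2267]), array([ 0.4371, -0.2804])]
```

Request:
servo_tool([
  [[0, 0, 0, 0.035, -0.02, 0, 1], [0, 0, 0, 0.035, -0.02, 0, 1], [0, 0, 0, 0.035, -0.02, 0, 1], [0, 0, 0, 0.035, -0.02, 0, 1], [0, 0, 0, 0.035, -0.02, 0, 1], [0, 0, 0, 0.035, -0.02, 0, 1], [0, 0, 0, 0.035, -0.02, 0, 1], [0, 0, 0, 0.035, -0.02, -0.02, 1]],
], squeeze=40)

```text
t: 0.77
tcp_pos: [0.4363, -0.3178, 0.2656]
tool_rot: [0.98, 0.199, -0.002, -0.004]
force: [0.1, 0.2, 1.2]
finger_gap: 0.999
gripper_force: 0.0
```

Request:
servo_tool([
  [[0, 0, 0, 0.02, -0.032, 0, 1], [0, 0, 0, 0.02, -0.032, 0, 1], [0, 0, 0, 0.02, -0.032, 0, 1], [0, 0, 0, 0.02, -0.032, 0, 1], [0, 0, 0, 0.02, -0.032, 0, 1], [0, 0, 0, 0.02, -0.032, 0, 1], [0, 0, 0, 0.02, -0.032, 0, 1], [0, 0, 0, 0.02, -0.032, 0, 1]],
])

```text
t: 1.43
tcp_pos: [0.4845, -0.0217, 0.2686]
tool_rot: [0.98, 0.198, -0.0, -0.0]
force: [0.4, -0.6, 0.5]
finger_gap: 1.0
gripper_force: 0.0
```

Request:
servo_tool([
  [[0, 0, 0, 0.02, -0.032, 0, 1], [0, 0, 0, 0.02, -0.032, 0, 1], [0, 0, 0, 0.02, -0.032, 0, 1], [0, 0, 0, 0.02, -0.032, 0, 1], [0, 0, 0, 0.02, -0.032, 0, 1], [0, 0, 0, 0.02, -0.032, 0, 1], [0, 0, 0, 0.02, -0.032, 0, 1], [0, 0, 0, 0, 0, 0, 1]],
])

```text
t: 2.1
tcp_pos: [0.5271, 0.2434, 0.2686]
tool_rot: [0.98, 0.201, 0.001, -0.002]
force: [0.7, -0.2, -0.1]
finger_gap: 0.999
gripper_force: 0.0
```

Request:
servo_tool([
  [[0, 0, 0, 0.0135, -0.0148, 0, 0.5], [0, 0, 0, 0.0135, -0.0148, 0, 0.4], [0, 0, 0, 0, 0, 0, 0.4], [0, 0, 0, 0, 0, 0, 0.4]],
])

```text
t: 2.43
tcp_pos: [0.5396, 0.2751, 0.2682]
tool_rot: [0.98, 0.199, -0.001, 0.0]
force: [-0.4, -0.6, 0.0]
finger_gap: 0.697
gripper_force: 0.0
```

```bash
python3 - <<'E'
from h import *
s=manip.snapshot("scene");t=manip.snapshot("top");st=manip.sense();print(st["tcp_pos"],st["tool_rot"],st["finger_gap"],st["q"])
P=np.array(st["tcp_pos"])
cv2.imwrite("pics/t1.png",t);print(proj("scene",[P,P-[0,0,.05]]),proj("top",[P]))
a=cv2.resize(s[140:300,420:580],(400,400),interpolation=cv2.INTER_CUBIC);b=cv2.resize(t[170:330,90:250],(400,400),interpolation=cv2.INTER_CUBIC)
cv2.imwrite("pics/c1.png",np.hstack([a,b]))
E
```

```text
[0.5393613  0.27405862 0.26835663] [ 9.80109113e-01  1.98457204e-01 -8.67355744e-04  3.33928493e-04] 0.7013190659866888 [ 2.85843217e-01  4.81472776e-01  1.46325958e+00 -5.54218422e-04
  1.19864605e+00  1.45727423e+00]
[[497.91541469 207.16726021]
 [492.83131812 226.76359257]] [[140.78973211 214.01133071]]
```

View pics/c1.png

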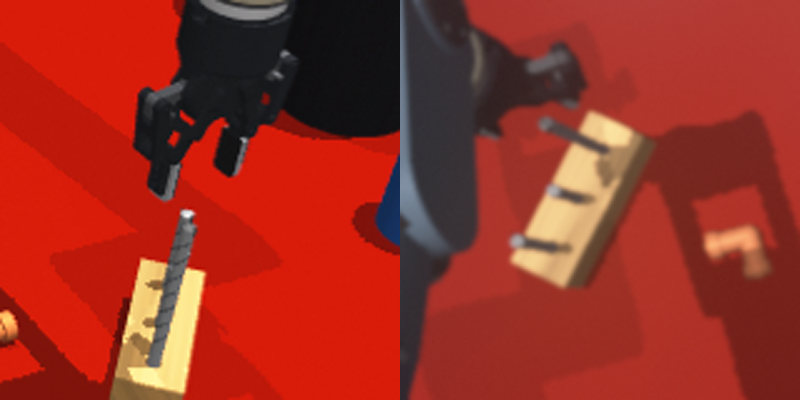

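The pads straddle the bit tip (crop 187,215) with about 7 mm left to go in y. I'll correct that, descend and grip.

Request:
servo_tool([
  [[0, 0, 0, 0.004, -0.006, 0, 0.5], [0, 0, 0, 0, 0, 0.02, 0.5], [0, 0, 0, 0, 0, 0.02, 0.5], [0, 0, 0, 0, 0, 0.02, 0.5], [0, 0, 0, 0, 0, 0.02, 0.5], [0, 0, 0, 0, 0, 0.008, 0.5], [0, 0, 0, 0, 0, 0, 0.5], [0, 0, 0, 0, 0, 0, 0.5]],
])

```text
t: 3.2
tcp_pos: [0.5416, 0.2819, 0.181]
tool_rot: [0.98, 0.198, -0.0, -0.0]
force: [-0.5, -0.0, 0.6]
finger_gap: 0.749
gripper_force: 0.0
```

Request:
servo_tool([
  [[0, 0, 0, 0, 0, 0, -1], [0, 0, 0, 0, 0, 0, -1], [0, 0, 0, 0, 0, 0, -1], [0, 0, 0, 0, 0, 0, -1], [0, 0, 0, 0, 0, 0, -1], [0, 0, 0, 0, 0, 0, -1]],
], squeeze=40)

```text
t: 3.7
tcp_pos: [0.5417, 0.2826, 0.1818]
tool_rot: [0.98, 0.198, 0.001, -0.001]
force: [-1.3, 0.6, 3.4]
finger_gap: 0.126
gripper_force: 39.0
```

Request:
servo_tool([
  [[0, 0, 0, 0, 0, -0.01, -1], [0, 0, 0, 0, 0, -0.015, -1], [0, 0, 0, 0, 0, -0.02, -1], [0, 0, 0, 0, 0, -0.025, -1], [0, 0, 0, 0, 0, -0.03, -1], [0, 0, 0, 0, 0, -0.03, -1], [0, 0, 0, 0, 0, -0.03, -1], [0, 0, 0, 0, 0, -0.01, -1]],
], squeeze=60)

```text
t: 4.37
tcp_pos: [0.543, 0.2824, 0.3561]
tool_rot: [0.98, 0.199, 0.004, -0.0]
force: [1.0, -0.3, -1.0]
finger_gap: 0.117
gripper_force: 58.5
```

```bash
python3 - <<'E'
from h import *
s=manip.snapshot("scene");t=manip.snapshot("top");st=manip.sense();P=np.array(st["tcp_pos"]);print(P,st["tool_rot"],st["force"],st["finger_gap"])
print(proj("scene",[P,P+[0,0,.03],P-[0,0,.17]]))
a=cv2.resize(s[110:270,420:580],(400,400),interpolation=cv2.INTER_CUBIC);b=cv2.resize(t[205:285,350:430],(400,400),interpolation=cv2.INTER_CUBIC)
cv2.imwrite("pics/c2.png",np.hstack([a,b]))
E
```

```text
[0.54220969 0.28224232 0.35321298] [ 9.80075801e-01  1.98606834e-01  2.59795198e-03 -3.00328507e-05] [ 0.26140491  0.59506555 -2.67414684] 0.1192979802537542
[[512.07507973 171.74760775]
 [515.73512118 158.06469204]
 [493.73552208 240.54676396]]
```

View pics/c2.png

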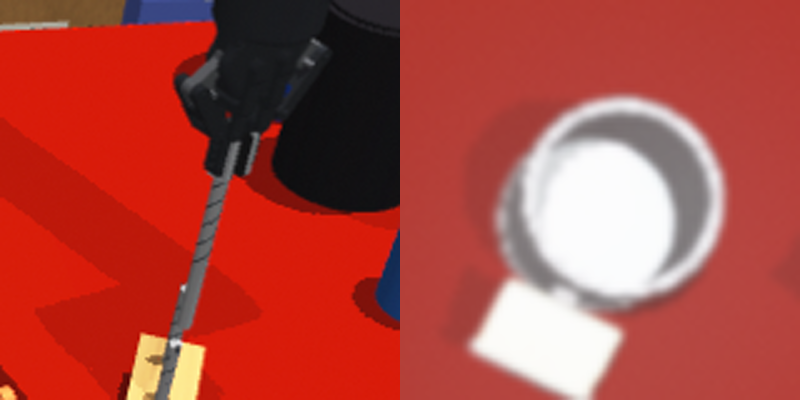

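The bit hangs straight (foot at crop 188,328, as predicted), and the tin hasn't moved. Next I'll move the bit over the tin.

Request:
servo_tool([
  [[0, 0, 0, -0.008, 0.016, 0, -1], [0, 0, 0, -0.015, 0.032, 0, -1], [0, 0, 0, -0.015, 0.032, 0, -1], [0, 0, 0, -0.015, 0.032, 0, -1], [0, 0, 0, -0.015, 0.032, 0, -1], [0, 0, 0, -0.015, 0.032, 0, -1], [0, 0, 0, -0.015, 0.032, 0, -1], [0, 0, 0, -0.015, 0.032, 0, -1]],
])

```text
t: 5.13
tcp_pos: [0.5287, 0.0156, 0.3479]
tool_rot: [0.98, 0.199, -0.003, -0.001]
force: [0.9, -1.0, -1.8]
finger_gap: 0.12
gripper_force: 58.6
```

Request:
servo_tool([
  [[0, 0, 0, -0.015, 0.032, 0, -1], [0, 0, 0, -0.015, 0.032, 0, -1], [0, 0, 0, -0.015, 0.032, 0, -1], [0, 0, 0, -0.015, 0.032, 0, -1], [0, 0, 0, -0.015, 0.032, 0, -1], [0, 0, 0, -0.015, 0.032, 0, -1], [0, 0, 0, -0.015, 0.032, 0, -1], [0, 0, 0, -0.008, 0.016, 0, -1]],
])

```text
t: 5.8
tcp_pos: [0.5185, -0.2517, 0.3476]
tool_rot: [0.98, 0.197, -0.002, -0.001]
force: [-0.3, 0.3, -1.9]
finger_gap: 0.121
gripper_force: 58.6
```

Request:
servo_tool([
  [[0, 0, 6.7, 0, 0, 0, -1], [0, 0, 6.7, 0, 0, 0, -1], [0, 0, 6.7, 0, 0, 0, -1], [0, 0, 6.7, 0, 0, 0, -1], [0, 0, 6.7, 0, 0, 0, -1], [0, 0, 6.7, 0, 0, 0, -1], [0, 0, 6.7, 0, 0, 0, -1], [0, 0, 0, 0, 0, 0, -1]],
])

```text
t: 6.47
tcp_pos: [0.5186, -0.2473, 0.3477]
tool_rot: [0.978, -0.209, -0.003, -0.001]
force: [0.2, -0.7, -2.2]
finger_gap: 0.12
gripper_force: 58.7
```

```bash
cat >> h.py <<'E'
from scipy.spatial.transform import Rotation as R
C=np.array([.5032,-.2757]);d=np.array([-.911,.412]);n=np.array([-.412,-.911])
def rep():
    st=manip.sense();P=np.array(st["tcp_pos"]);M=R.from_quat(st["tool_rot"]).as_matrix()
    for k,X in(("tcp",P),("foot",P+.17*M[:,2])): print(k,"s %.4f n %.4f z %.4f"%((X[:2]-C)@d,(X[:2]-C)@n,X[2]))
    print("tool x",M[:,0].round(3),"y",M[:,1].round(3),"z",M[:,2].round(3),"q",np.round(st["q"],2),"F",np.round(st["force"],1),st["t"],P.round(4),st["finger_gap"])
    return st,P,M
E
python3 -c "
from h import *
rep()"
```

```text
tcp s -0.0024 n -0.0323 z 0.3477
foot s -0.0013 n -0.0324 z 0.1777
tool x [ 0.913 -0.408 -0.006] y [-0.408 -0.913 -0.001] z [-0.005  0.003 -1.   ] q [-0.64  0.36  1.43 -0.    1.35  1.35] F [ 0.2 -0.7 -2.2] 6.4667 [ 0.5186 -0.2473  0.3477] 0.11984119209186282
```

Request:
servo_tool([
  [[0, 0, 0, 0.009, 0.016, 0, -1], [0, 0, 0, 0.009, 0.016, 0, -1], [0, 0, 0, 0, 0, 0, -1], [0, 0, 0, 0, 0, 0.015, -1], [0, 0, 0, 0, 0, 0.015, -1], [0, 0, 0, 0, 0, 0.015, -1], [0, 0, 0, 0, 0, 0, -1], [0, 0, 0, 0, 0, 0, -1]],
])

```text
t: 7.13
tcp_pos: [0.5229, -0.2851, 0.3046]
tool_rot: [0.978, -0.208, -0.001, -0.001]
force: [0.4, -0.2, -0.9]
finger_gap: 0.121
gripper_force: 58.7
```

```bash
python3 - <<'E'
from h import *
s=manip.snapshot("scene");t=manip.snapshot("top");rep()
a=cv2.resize(s[150:330,150:310],(400,450),interpolation=cv2.INTER_CUBIC);b=cv2.resize(t[190:310,340:440],(375,450),interpolation=cv2.INTER_CUBIC)
cv2.imwrite("pics/c3.png",np.hstack([a,b]))
E
```

```text
tcp s -0.0228 n 0.0004 z 0.3064
foot s -0.0231 n 0.0005 z 0.1364
tool x [ 0.914 -0.407  0.001] y [-0.407 -0.914  0.   ] z [ 0.001 -0.001 -1.   ] q [-0.69  0.43  1.44 -0.    1.27  1.3 ] F [ 0.5  0.5 -1.9] 7.2333 [ 0.5238 -0.2855  0.3064] 0.12318947168303093
```

View pics/c3.png

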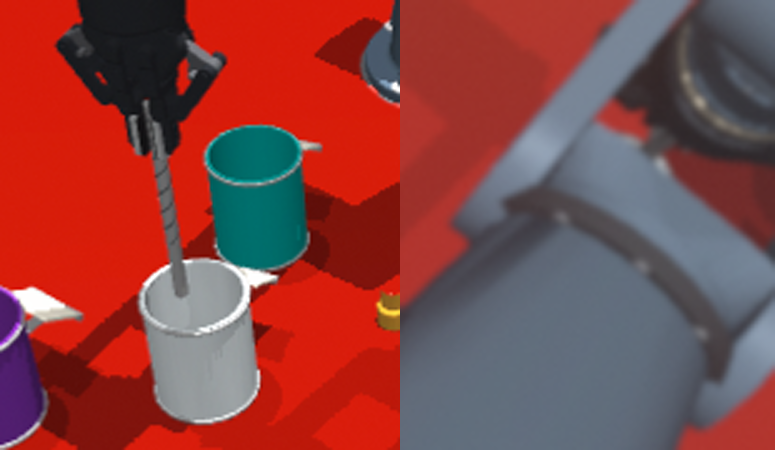

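The foot (crop 181,295) is over the mouth on the far side from the card. I'll lower it inside, then tilt about the foot.

Request:
servo_tool([
  [[0, 0, 0, 0, 0, 0.02, -1], [0, 0, 0, 0, 0, 0.02, -1], [0, 0, 0, 0, 0, 0.02, -1], [0, 0, 0, 0, 0, 0.02, -1], [0, 0, 0, 0, 0, 0.015, -1], [0, 0, 0, 0, 0, 0.006, -1], [0, 0, 0, 0, 0, 0, -1], [0, 0, 0, 0, 0, 0, -1]],
])

```text
t: 7.9
tcp_pos: [0.5241, -0.2852, 0.2058]
tool_rot: [0.978, -0.208, 0.001, 0.0]
force: [0.3, 0.2, -1.9]
finger_gap: 0.123
gripper_force: 58.8
```

Request:
servo_tool([
  [[0, 5, 0, -0.0148, 0, 0, -1], [0, 5, 0, -0.0148, 0, 0, -1], [0, 5, 0, -0.0148, 0, 0, -1], [0, 0, 0, 0, 0, 0, -1], [0, 0, 0, 0, 0, 0, -1]],
])

```text
t: 8.32
tcp_pos: [0.4813, -0.2653, 0.2018]
tool_rot: [0.97, -0.206, 0.127, 0.027]
force: [0.8, -1.4, -1.9]
finger_gap: 0.121
gripper_force: 58.8
```

```bash
python3 -c "
from h import *
rep()"
```

```text
tcp s 0.0242 n -0.0005 z 0.2018
foot s -0.0195 n -0.0008 z 0.0375
tool x [ 0.883 -0.393  0.257] y [-0.407 -0.913 -0.001] z [ 0.235 -0.104 -0.966] q [-0.75  0.42  1.85  0.14  0.63  1.13] F [ 0.8 -1.4 -1.9] 8.3167 [ 0.4813 -0.2653  0.2018] 0.12077284935579764
```

Request:
servo_tool([
  [[0, 3, 0, -0.009, 0, 0.002, -1], [0, 3, 0, -0.009, 0, 0.002, -1], [0, 0, 0, 0, 0, 0, -1], [0, 0, 0, 0, 0, 0, -1]],
])

```text
t: 8.65
tcp_pos: [0.4693, -0.261, 0.193]
tool_rot: [0.962, -0.205, 0.179, 0.038]
force: [0.3, -0.5, -1.8]
finger_gap: 0.121
gripper_force: 58.8
```

```bash
python3 -c "
from h import *
rep()"
```

```text
tcp s 0.0369 n 0.0006 z 0.1930
foot s -0.0241 n 0.0002 z 0.0343
tool x [ 0.853 -0.38   0.359] y [-0.407 -0.913  0.   ] z [ 0.328 -0.146 -0.933] q [-0.78  0.41  1.97  0.31  0.44  0.95] F [ 0.3 -0.5 -1.8] 8.65 [ 0.4693 -0.261   0.193 ] 0.12145352271238108
```

Request:
servo_tool([
  [[0, 2, 0, -0.006, 0, 0.001, -1], [0, 2, 0, -0.006, 0, 0.001, -1], [0, 2, 0, -0.006, 0, 0.001, -1], [0, 0, 0, 0, 0, 0, -1], [0, 0, 0, 0, 0, 0, -1]],
])

```text
t: 9.07
tcp_pos: [0.4569, -0.2552, 0.1835]
tool_rot: [0.951, -0.202, 0.227, 0.048]
force: [-0.2, 0.2, -1.1]
finger_gap: 0.121
gripper_force: 58.8
```

```bash
python3 -c "
from h import *
rep()"
```

```text
tcp s 0.0506 n 0.0004 z 0.1835
foot s -0.0262 n -0.0002 z 0.0318
tool x [ 0.815 -0.363  0.452] y [-0.406 -0.914 -0.001] z [ 0.413 -0.183 -0.892] q [-0.82  0.42  2.08  0.71  0.28  0.52] F [-0.2  0.2 -1.1] 9.0667 [ 0.4569 -0.2552  0.1835] 0.12095507750701134
```

Request:
servo_tool([
  [[0, 0, 0, -0.0022, 0, 0.0045, -1], [0, 0, 0, -0.0022, 0, 0.0045, -1], [0, 0, 0, -0.0022, 0, 0.0045, -1], [0, 0, 0, -0.0018, 0, 0.0036, -1], [0, 0, 0, 0, 0, 0, -1], [0, 0, 0, 0, 0, 0, -1]],
])

```text
t: 9.57
tcp_pos: [0.4571, -0.2552, 0.1643]
tool_rot: [0.951, -0.202, 0.228, 0.048]
force: [-1.1, -0.0, -0.7]
finger_gap: 0.124
gripper_force: 58.8
```

```bash
python3 -c "
from h import *
rep()"
```

```text
tcp s 0.0505 n 0.0003 z 0.1643
foot s -0.0264 n -0.0003 z 0.0127
tool x [ 0.815 -0.362  0.452] y [-0.405 -0.914 -0.   ] z [ 0.414 -0.183 -0.892] q [-0.82  0.46  2.09  0.88  0.23  0.34] F [-1.1 -0.  -0.7] 9.5667 [ 0.4571 -0.2552  0.1643] 0.12357538537123962
```

Estimated 4 mm left. I'll go down in 1 mm steps and watch the force.

Request:
servo_tool([
  [[0, 0, 0, -0.0005, 0, 0.0009, -1], [0, 0, 0, -0.0005, 0, 0.0009, -1], [0, 0, 0, 0, 0, 0, -1]],
])

```text
t: 9.82
tcp_pos: [0.456, -0.2546, 0.1624]
tool_rot: [0.951, -0.202, 0.227, 0.048]
force: [-0.4, 0.4, 2.2]
finger_gap: 0.124
gripper_force: 59.3
```

Request:
servo_tool([
  [[0, 0, 0, -0.0005, 0, 0.0009, -1], [0, 0, 0, 0, 0, 0, -1]],
])

```text
t: 9.98
tcp_pos: [0.4557, -0.2545, 0.1618]
tool_rot: [0.951, -0.202, 0.228, 0.048]
force: [-2.7, 1.3, 8.0]
finger_gap: 0.128
gripper_force: 60.2
```

Request:
servo_tool([
  [[0, 0, 0, -0.0005, 0, 0.0009, -1], [0, 0, 0, 0, 0, 0, -1]],
])

```text
t: 10.15
tcp_pos: [0.4556, -0.2544, 0.1614]
tool_rot: [0.951, -0.202, 0.228, 0.049]
force: [-6.2, 2.5, 15.3]
finger_gap: 0.12
gripper_force: 61.0
```

Floor contact confirmed (force rising). I'll ease the pressure and look before releasing.

Request:
servo_tool([
  [[0, 0, 0, 0.0008, 0, -0.0015, -1], [0, 0, 0, 0, 0, 0, -1]],
])

```text
t: 10.32
tcp_pos: [0.4557, -0.2545, 0.1623]
tool_rot: [0.951, -0.202, 0.228, 0.048]
force: [-3.4, 0.7, 6.6]
finger_gap: 0.123
gripper_force: 59.4
```

```bash
python3 - <<'E'
from h import *
s=manip.snapshot("scene");rep()
cv2.imwrite("pics/c4.png",cv2.resize(s[170:330,150:310],(560,560),interpolation=cv2.INTER_CUBIC))
E
```

```text
tcp s 0.0522 n 0.0002 z 0.1622
foot s -0.0247 n -0.0003 z 0.0105
tool x [ 0.815 -0.362  0.452] y [-0.406 -0.914  0.   ] z [ 0.413 -0.184 -0.892] q [-0.82  0.46  2.1   0.91  0.23  0.31] F [-2.6  1.7  7.4] 10.3667 [ 0.4556 -0.2544  0.1622] 0.1216958401763886
```

View pics/c4.png

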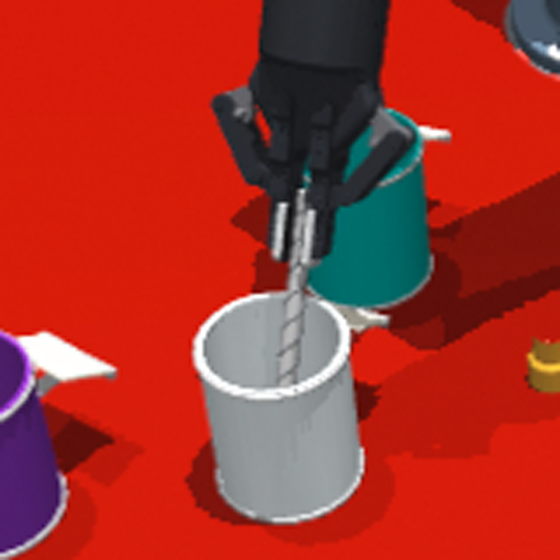

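The bit leans toward the card side with its foot on the floor. I'll ease it 5 mm toward the rim, then release slowly.

Request:
servo_tool([
  [[0, 0, 0, 0.0004, 0, -0.0008, -1], [0, 0, 0, -0.0015, 0, -0.0008, -1], [0, 0, 0, -0.0015, 0, -0.0008, -1], [0, 0, 0, -0.0015, 0, -0.0008, -1], [0, 0, 0, 0, 0, 0, -1], [0, 0, 0, 0, 0, 0, -1]],
], squeeze=25)

```text
t: 10.87
tcp_pos: [0.4506, -0.252, 0.1623]
tool_rot: [0.952, -0.202, 0.227, 0.048]
force: [0.5, -1.1, 1.6]
finger_gap: 0.119
gripper_force: 59.1
```

Request:
servo_tool([
  [[0, 0, 0, 0, 0, 0, -0.65], [0, 0, 0, 0, 0, 0, -0.6], [0, 0, 0, 0, 0, 0, -0.5], [0, 0, 0, 0, 0, 0, -0.4], [0, 0, 0, 0, 0, 0, -0.2], [0, 0, 0, 0, 0, 0, 0], [0, 0, 0, 0, 0, 0, 0], [0, 0, 0, 0, 0, 0, 0]],
])

```text
t: 11.53
tcp_pos: [0.4506, -0.2518, 0.1622]
tool_rot: [0.952, -0.202, 0.227, 0.048]
force: [0.6, 0.4, 0.3]
finger_gap: 0.5
gripper_force: 0.0
```

Request:
servo_tool([
  [[0, 0, 0, 0, 0, -0.01, 0.2], [0, 0, 0, 0, 0, -0.015, 0.2], [0, 0, 0, 0, 0, -0.02, 0.2], [0, 0, 0, 0, 0, -0.02, 0.2], [0, 0, 0, 0, 0, -0.02, 0.2], [0, 0, 0, 0, 0, -0.02, 0.2], [0, 0, 0, 0, 0, 0, 0.2], [0, 0, 0, 0, 0, 0, 0.2]],
])

```text
t: 12.2
tcp_pos: [0.4074, -0.2329, 0.2569]
tool_rot: [0.951, -0.202, 0.228, 0.048]
force: [-0.3, -0.7, -1.1]
finger_gap: 0.606
gripper_force: 0.0
```

```bash
python3 - <<'E'
from h import *
s=manip.snapshot("scene");rep()
cv2.imwrite("pics/c5.png",cv2.resize(s[150:330,150:310],(533,600),interpolation=cv2.INTER_CUBIC))
print(proj("scene",[[.5032,-.2757,.115],[*(C+.043*d),.115]]))
E
```

```text
tcp s 0.1049 n 0.0004 z 0.2561
foot s 0.0283 n -0.0002 z 0.1044
tool x [ 0.815 -0.363  0.451] y [-0.406 -0.914 -0.001] z [ 0.413 -0.183 -0.892] q [-0.88  0.19  2.11  0.48  0.46  0.71] F [-0.1  0.2 -0.3] 12.25 [ 0.4074 -0.2328  0.2561] 0.5969662243939264
[[227.30772183 267.59236116]
 [236.0891614  254.92252318]]
```

View pics/c5.png

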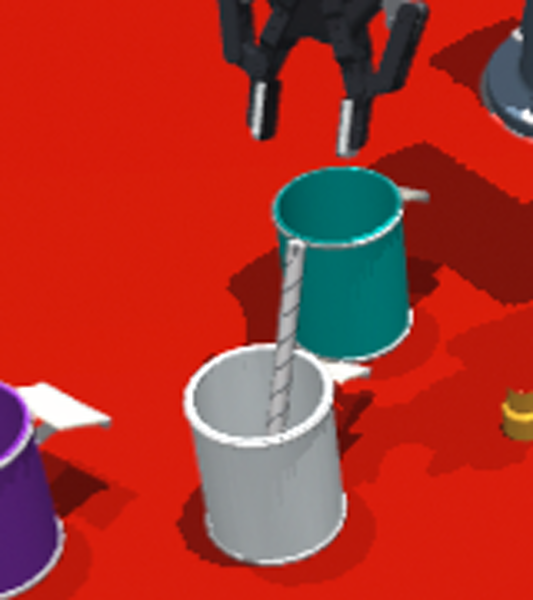

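The bit leans on the rim at crop (285,352), and the card-side point was predicted at (287,350). The tin is upright and in place, and the gripper is clear. I'll hand it in.

```bash
python3 -c "
from station import manip
print(manip.sign_off())"
```

```text
the job is handed in; nothing more can be done
None
```

I put the longest bit shank-first into the tin with the price card. It was let down to the bottom and leans on the rim above the card, with the tin still upright where it was. I handed the job in at about 12 s and haven't seen the judging result.

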